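# Shut the letter flap and bolt it to the second stop

### The arm

A 6-joint arm with a two-finger parallel gripper is mounted at the origin on the work surface. World frame = base frame: x ahead of the robot, y to its left, z up, the work surface at z = 0. Lengths are in m, angles in degrees, forces in N, time in s.
With the tool pointing down it reaches from about 0.4 to 0.825 m from the base axis. Payload 7 kg.
Tool frame: the origin (TCP) lies on the centre line of the jaws, within the pads' length; the fingertips stand 8 mm ahead of it and the grasp point (between the pads) lies 11 mm behind it; z points along the fingers, y is the line along which they close (so a half turn about z gives the same grasp; the last joint's range is limited). The gripper opens to 88 mm and grips with 3 to 60 N. Pads are 19 mm wide; open, the fingers measure 130 mm over their backs; the gripper's body (78 mm by 193 mm) begins 47 mm behind the grasp point.
Start: joints at [83.428, 20.546, 0.682, 0, -70.136, -16.507], TCP at [0.265, 0.621, 0.235] pointing down, gripper open.
Joint ranges: [-176.03, 176.03], [-82.01, 121.73], [-58.28, 71.71], [-173.87, 95.51], [-174.79, -0.11], [-173.66, 173.66]. Speed limits (degrees/s): [136.94, 136.94, 172.46, 180, 180, 180].

### API

Orientations are given as [roll, pitch, yaw] about the fixed x, y, z axes, in that order (R = Rz(yaw) Ry(pitch) Rx(roll)).
In Python, from plant import telemetry, viewer, close_job, models gives the robot as it stands.
- The arm moves only by the shell command python3 -m handwheel 'ROWS' [FORCE]. ROWS is JSON, a list of rows, each an object with "grip": the closure, from -1 (fully open) to 1 (shut); "travel": the shift along the tool's x, y, z as a fraction of full scale, a list of three; "spin": the turn about the tool's z as a fraction of full scale. A call has 1 to 8 rows; each row shifts and turns the commanded pose from where the row before left it, along the tool's axes as they then stand; what a row does not reach is not made up. Full scale, the value 1, is 0.025 m for a shift and 5 degrees for a turn. A row lasts 1/8 s, in which the tool goes at most 62.5 mm and 10.7 degrees, less where a joint would pass 70% of its speed; a pose out of reach is approached as far as the arm can. A call with a number of a shift or a turn outside -1 to 1 is refused whole. A call with a gripper value outside its range is refused whole. The fingers move at their own pace and stop on an object; FORCE is the grip in N (left out, the last holds). Time passes only in rows, so rows that do not move let the fingers close. It gives the time, the measured TCP pose, the force, the opening and the grip force at its end, in the units of the state.
- telemetry.get_state(): the state, without advancing time (a new reading comes with each control period).
- viewer.capture(name): name is "scene" or "top" or "wrist"; returns the picture (384x512x3 uint8, red, green, blue); there is no depth.
- viewer.calibration(name): a dict with "fx", "fy", "cx", "cy" (pixels), "k1" (the pictures are not rectified: a ray, as slopes to the right and down, at radius r is drawn at 1 + k1 r^2 times it, then the intrinsics apply), "T" (4x4, takes a point from camera to world coordinates); the wrist camera has in their place "T_tool_cam" (4x4, takes a point from camera to tool coordinates, whose origin is the TCP and whose axes are the flange's). Camera axes: x right, y down, z forward; pixel columns grow to the right and rows downward; lengths in m; the calibration is good to about 2 mm. A picture is of the moment at which its call begins: read the wrist's pose just before it. calibration takes no time and is no camera call.
- close_job(): hands the job in; it is judged then, once.
Trained networks look in the newest picture that a camera, given by its name, has taken for a name from the list of things; names that differ only in an ending like _2 or _b are one class to them, and where a whole thing is asked for, a point or a joint stands for the part that bears it (a point fixed in the world has none). Each returns a list of dicts, best first, with "p" (0 to 1); they miss things now and then, are a little off and sometimes report something else, mostly with a low value. They report only what shows in the picture. A call takes as long as a camera call.
- models.find_in(camera, thing): "position" ([column, row] in pixels, amid what is visible of it).
The state is a dict: "time_s": time; "joints": joint angles; "qd": joint speeds; "joint_torque": joint torques, N m; "tcp_pos": TCP position; "eef_rot": TCP orientation; "contact_force": force on the tool from outside, world axes, zero at the start; "moment": the same for the moment, N m; "gripper_width": finger opening in m; "gripper_force": force on a finger pad.
Only numpy, scipy, OpenCV 4.12 (cv2) and the standard library are available. Lean on these libraries where they do the work, as an engineer would, in place of code of your own. Each camera call takes 0.05 s, during which the arm holds its last target. There are 200 camera calls.

### The job

Push the open letter flap down flush with fingertips, then push the orange thumb tab of its bolt past the first detent all the way to the second stop, so the flap is locked. Just push, without lifting anything, and leave the key, mirror compact, whistle and phone stand where they lie.

Things in the scene. Friction and masses are not known exactly. Their poses are not given: they have to be found in the camera images.
- panel: aluminium letter-box panel fixed on the ledge, 170 (x) x 350 (y) x 55 mm high; origin at the centre of its underside, z up, its top 55 mm above the ledge. The flap fills the opening at panel x -55..55, y -155..25 mm. The bolt stands on the top face in the part y 27..175 mm and slides towards panel -y (towards the flap) at panel x = -30 mm. A 2 mm wire guide staple stands 15 mm above the top face at y = 39 mm, x -42..-18. Behind the tab (y 121..175 mm) the top face is free.
- flap (a joint): angle of the blue flap, rad: 0 = shut, flush with the panel's top, grows as it opens upward (mechanical limit 1.1); it starts ajar at 0.35 to 0.8. Hinge line along panel y at panel x = +55 mm, z = 55 mm; the free edge is on the -x side. A stiff hinge: the flap stays where it is left, and pressing down on it halfway out takes about 2 to 5 N.
- flap_mid (a point): point in the middle of the flap's top face, 55 mm from the hinge line; the blue flap is 110 mm (hinge to free edge) x 180 mm x 6 mm thick; x points from the free edge towards the hinge, z out of the top face
- flap_edge (a point): middle of the flap's free edge, on its top face, 110 mm from the hinge line
- bolt (a joint): travel of the bolt in m: 0 = drawn back (start), 0.0225 = first detent, 0.045 = second stop (hard). A spring detent: humps at 0.011 and 0.034; let go at 0.013 to 0.031 it settles near the first detent (0.021 to 0.024), past 0.036 it snaps on to the second stop. Pushing takes about 8 N to leave the start and about 8 N to leave the first detent. Grey, yellow and green dots on the panel beside the track mark the tab's three places.
- lever_tab (a point): centre of the top of the bolt's orange thumb tab, 30 mm (panel x) x 10 mm (panel y) wide, standing upright, its top 39 mm above the panel's top face and its lower 13 mm joined to the steel slide in front of it (which reaches 1 mm behind the tab's back face). Starts at panel (-30, 115, 94) mm, moves along panel -y. A steel rod of 8 mm diameter runs from the slide towards the flap and passes 3 mm above the shut flap.
- key: bicycle lock key lying flat, silver blade and black head, 58 x 24 x 4 mm, origin on the underside; leave alone
- compact: closed round mirror compact, red with silver disc, 68 mm diameter, 14 mm high, origin at the centre of its underside; leave alone
- whistle: orange whistle, 50 x 18 x 22 mm, origin on its underside below its round part; leave alone
- stand: grey hard silicone phone stand, foot 80 x 70 mm, 80 mm high, origin at the centre of its underside; leave alone

How it is judged (in metres and radians):
On the way, in this order (a step that is already met when the one before it is completed fails the run):
1. the flap is pushed shut while the bolt is still drawn back (value of joint flap below 0.04 rad and value of joint bolt below 0.01 m), for 0.2 s.
2. the bolt is past the first detent and at the second stop (value of joint flap below 0.04 rad and value of joint bolt above 0.041 m), for 0.2 s.
At the end, for the whole second after the job is handed in: flap shut (under 0.04 rad), bolt at the second stop (over 41 mm of its 45 mm travel), both at rest, and key, compact, whistle and stand within 20 mm of where they started (all of step 2 and velocity of joint bolt between -0.01 and 0.01 m/s and velocity of joint flap between -0.05 and 0.05 rad/s and distance of each of key, compact, whistle, stand from where it was at the start of the episode below 0.02 m); the robot touches nothing.
It fails at once if the bolt is pushed out while the flap is still open (value of joint bolt above 0.012 m and value of joint flap above 0.06 rad).
It fails at once if the flap is lifted further open (value of joint flap above 0.86 rad).
It fails at once if the key, mirror compact, whistle or phone stand is moved or lifted (distance of any of key, compact, whistle, stand from where it was at the start of the episode above 0.02 m).
It also fails if it takes over 42 s, if anything falls off the work surface, if the arm or the gripper's body presses on something with over 40 N, if the wrist force passes 120 N, or if a joint passes its speed limit or range.

## Working session

There is one attempt and no reset: what is moved stays moved. The work goes in short steps, Python scripts to look and compute and a shell command to move; the robot and the scene stay as the last step left them, time stands still between calls to the robot, and variables do not carry over. Pictures are saved under pics/ and viewed, at most 10 in all, crops included, and the job is handed in when it is done.

```bash
mkdir -p pics; cat > h.py <<'E'
import numpy as np, cv2
from plant import telemetry, viewer, models
from scipy.spatial.transform import Rotation as R
def ray(c,px,T):
    k=viewer.calibration(c)
    d=np.array([(px[0]-k['cx'])/k['fx'],(px[1]-k['cy'])/k['fy']]);u=d.copy()
    for _ in range(20): u=d/(1+k['k1']*(u@u))
    T=np.array(T); return T[:3,3],T[:3,:3]@np.array([u[0],u[1],1])
def onz(c,px,z,T=None):
    o,d=ray(c,px,viewer.calibration(c)['T'] if T is None else T); return o+d*(z-o[2])/d[2]
def proj(c,P,T=None):
    k=viewer.calibration(c);T=np.array(k['T'] if T is None else T)
    p=T[:3,:3].T@(np.array(P)-T[:3,3]);u=p[:2]/p[2];u=u*(1+k['k1']*(u@u));return u*[k['fx'],k['fy']]+[k['cx'],k['cy']]
def tri(rays):
    A=np.zeros((3,3));b=np.zeros(3)
    for o,d in rays:
        d=d/np.linalg.norm(d);M=np.eye(3)-np.outer(d,d);A+=M;b+=M@o
    return np.linalg.solve(A,b)
E
python3 - <<'E'
from h import *
ims=[]
for c in ['scene','top']:
    im=viewer.capture(c);cv2.imwrite(f'pics/{c}0.png',cv2.cvtColor(im,cv2.COLOR_RGB2BGR))
    print(c,np.round(np.array(viewer.calibration(c)['T'])[:3,3],2))
    for t in ['panel','flap_mid','flap_edge','lever_tab','key','compact','whistle','stand']:
        print(t,[(np.round(r['position']),round(r['p'],2)) for r in models.find_in(c,t)[:2]])
E
```

```text
scene [1.   0.47 1.06]
panel [(array([268., 218.]), 0.76)]
flap_mid []
flap_edge [(array([246., 192.]), 0.83)]
lever_tab [(array([309., 218.]), 0.48)]
key []
compact [(array([308., 188.]), 0.6), (array([362., 286.]), 0.36)]
whistle []
stand [(array([363., 289.]), 0.7)]
top [0.37 0.02 1.  ]
panel [(array([237., 181.]), 0.93), (array([263., 166.]), 0.33)]
flap_mid [(array([264., 166.]), 0.65)]
flap_edge [(array([266., 167.]), 0.97)]
lever_tab [(array([205., 196.]), 0.5)]
key [(array([328., 148.]), 0.48)]
compact [(array([236., 238.]), 0.55)]
whistle [(array([271., 224.]), 0.53)]
stand [(array([128., 186.]), 0.62)]
```

```bash
python3 -c "
from plant import telemetry
print(telemetry.get_state())"
```

```text
{'time_s': 0.9, 'joints': array([ 8.34275918e+01,  2.05438335e+01,  6.81420841e-01, -1.85082920e-05,
       -7.01343135e+01, -1.65033341e+01]), 'qd': array([ 0.07801981,  0.02157238, -0.03425922, -0.02003856,  0.00049792,
        0.0004368 ]), 'joint_torque': array([-1.77502188e-03, -5.82352352e+01,  2.93306673e+01,  7.00249583e+00,
        1.25147254e-02, -1.91087287e-05]), 'tcp_pos': array([0.26461227, 0.62095163, 0.23458563]), 'eef_rot': array([-1.79996866e+02,  9.46696919e-04, -2.30757485e+01]), 'contact_force': array([-0.91353997, -0.15391058, -0.05899703]), 'moment': array([ 0.01236651, -0.01474036,  0.00540392]), 'gripper_force': 0.0, 'gripper_width': 0.08738206187982313}
```

View pics/scene0.png

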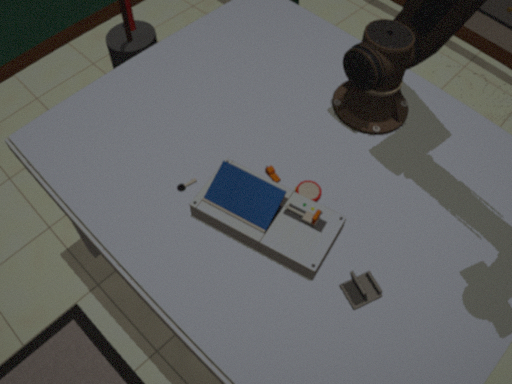

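View pics/top0.png

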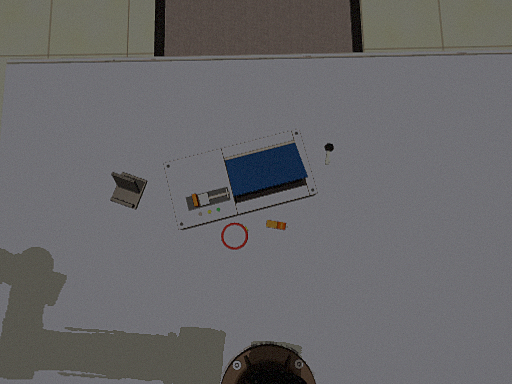

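The scene view shows the panel with its blue flap ajar. The top view shows the panel's top corners near (164,165), (297,130), (317,191) and (181,229), and the orange tab near (196,200). Next I fit the panel pose and check it with an overlay.

```bash
cat > fit.py <<'E'
from h import *
from scipy.optimize import least_squares
C=np.array([[85,175],[85,-175],[-85,-175],[-85,175]])/1000
px=np.array([[164,165],[297,130],[317,191],[181,229.]])
W=np.array([onz('top',p,.055)[:2] for p in px])
f=lambda q:(C@np.array([[np.cos(q[2]),np.sin(q[2])],[-np.sin(q[2]),np.cos(q[2])]])+q[:2]-W).ravel()
s=least_squares(f,[.5,.1,.2]);q=s.x
print(q[:2],np.degrees(q[2]),np.round(f(q)*1000,1))
def P(x,y,z,q=q):
    c,sn=np.cos(q[2]),np.sin(q[2]);return [q[0]+(c*x-sn*y)/1000,q[1]+(sn*x+c*y)/1000,z/1000]
E
python3 - <<'E'
from fit import *
out=[]
for c,(x0,y0) in dict(top=(150,115),scene=(180,150)).items():
    im=cv2.imread(f'pics/{c}0.png')[y0:y0+130,x0:x0+180];im=cv2.convertScaleAbs(cv2.resize(im,None,fx=4,fy=4,interpolation=cv2.INTER_CUBIC),alpha=1.3)
    def L(pts,col):
        p=np.array([(proj(c,P(*a))-[x0,y0]+.5)*4 for a in pts]).astype(int);cv2.polylines(im,[p],True,col,1)
    L([(x*85,y*175,55) for x,y in [(1,1),(1,-1),(-1,-1),(-1,1)]],(0,255,0))
    L([(-45,110,94),(-15,110,94),(-15,120,94),(-45,120,94)],(255,255,0))
    for a,col in [(.35,(0,0,255)),(.55,(255,0,255)),(.8,(0,255,255))]:
        ex,ez=55-110*np.cos(a),55+110*np.sin(a);L([(ex,-155,ez),(ex,25,ez)],col)
    cv2.imwrite(f'pics/{c}1.png',im)
E
```

```text
[0.51970893 0.05861134] 14.517783369686871 [ 1.5  2.6  6.3 -3.7 -3.1 -2.8 -4.7  3.9]
```

View pics/top1.png

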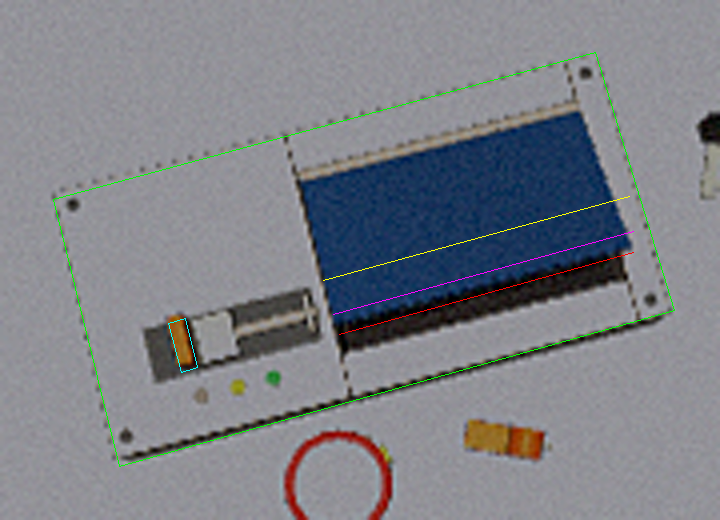

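View pics/scene1.png

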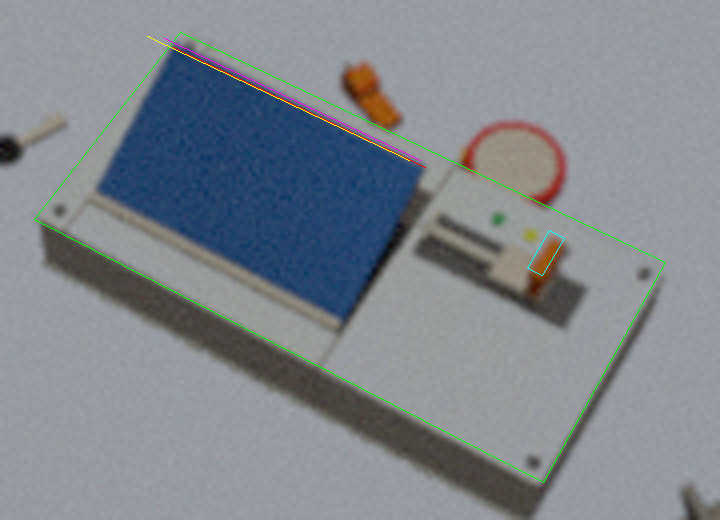

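The fit is good to about 4 mm: the overlay lies on the panel edges and the tab, and the flap is open about 0.5 rad. I close the fingers and turn to yaw -75.5°, so that tool x runs along panel -y and tool y along panel -x.

```bash
python3 -m handwheel '[{"grip":1,"travel":[0,0,0],"spin":1},{"grip":1,"travel":[0,0,0],"spin":1},{"grip":1,"travel":[0,0,0],"spin":1},{"grip":1,"travel":[0,0,0],"spin":1},{"grip":1,"travel":[0,0,0],"spin":1},{"grip":1,"travel":[0,0,0],"spin":1},{"grip":1,"travel":[0,0,0],"spin":1},{"grip":1,"travel":[0,0,0],"spin":1}]' 20
python3 -m handwheel '[{"grip":1,"travel":[0,0,0],"spin":1},{"grip":1,"travel":[0,0,0],"spin":1},{"grip":1,"travel":[0,0,0],"spin":0.5},{"grip":1,"travel":[0,0,0],"spin":0}]'
cat > go.py <<'E'
import sys
from fit import *
s=telemetry.get_state();Rm=R.from_euler('xyz',s['eef_rot'],degrees=True).as_matrix()
t=np.array(P(*map(float,sys.argv[1:4])))
d=s['tcp_pos']-np.array(P(0,0,0));c,n=np.cos(q[2]),np.sin(q[2])
print('panel tcp mm',np.round(1000*np.array([c*d[0]+n*d[1],-n*d[0]+c*d[1],d[2]]),1),'rot',np.round(s['eef_rot'],1),'F',np.round(s['contact_force'],1),'w',round(s['gripper_width'],4),'t',s['time_s'])
print('rows to go',np.round(Rm.T@(t-s['tcp_pos'])/.025,2))
E
python3 go.py -25 -65 200
```

```text
time_s: 1.9
tcp_pos: [0.2646, 0.621, 0.2346]
eef_rot: [180.0, 0.0, -63.2]
contact_force: [0.6, 0.0, -0.7]
gripper_width: 0.0132
gripper_force: 0.0
time_s: 2.4
tcp_pos: [0.2646, 0.621, 0.2345]
eef_rot: [-180.0, -0.0, -75.6]
contact_force: [0.2, 0.5, 0.4]
gripper_width: 0.0005
gripper_force: 0.0
[0.51970893 0.05861134] 14.517783369686871 [ 1.5  2.6  6.3 -3.7 -3.1 -2.8 -4.7  3.9]
panel tcp mm [-106.   608.3  234.5] rot [-180.    -0.   -75.6] F [0.2 0.5 0.4] w 0.0005 t 2.4
rows to go [26.93 -3.28  1.38]
```

```bash
for i in 1 2; do :; done
python3 -m handwheel '[{"grip":1,"travel":[1,-0.12,0],"spin":0},{"grip":1,"travel":[1,-0.12,0],"spin":0},{"grip":1,"travel":[1,-0.12,0],"spin":0},{"grip":1,"travel":[1,-0.12,0],"spin":0},{"grip":1,"travel":[1,-0.12,0],"spin":0},{"grip":1,"travel":[1,-0.12,0],"spin":0},{"grip":1,"travel":[1,-0.12,0],"spin":0},{"grip":1,"travel":[1,-0.12,0],"spin":0}]'
python3 -m handwheel '[{"grip":1,"travel":[1,-0.12,0],"spin":0},{"grip":1,"travel":[1,-0.12,0],"spin":0},{"grip":1,"travel":[1,-0.12,0],"spin":0},{"grip":1,"travel":[1,-0.12,0],"spin":0},{"grip":1,"travel":[1,-0.12,0],"spin":0},{"grip":1,"travel":[1,-0.12,0],"spin":0},{"grip":1,"travel":[1,-0.12,0],"spin":0},{"grip":1,"travel":[0,0,0],"spin":0}]'
python3 go.py -25 -65 200
python3 - <<'E'
from h import *
from fit import P
s=telemetry.get_state();im=viewer.capture('wrist')
T=np.eye(4);T[:3,:3]=R.from_euler('xyz',s['eef_rot'],degrees=True).as_matrix();T[:3,3]=s['tcp_pos'];T=T@np.array(viewer.calibration('wrist')['T_tool_cam'])
b=cv2.cvtColor(im,cv2.COLOR_RGB2BGR)
p=[proj('wrist',P(*a),T) for a in [(-45,110,94),(-15,110,94),(-15,120,94),(-45,120,94)]];print(p)
cv2.polylines(b,[np.array(p).astype(int)],True,(255,255,0),1)
p=[proj('wrist',P(x*85,y*175,55),T) for x,y in [(1,1),(1,-1),(-1,-1),(-1,1)]]
cv2.polylines(b,[np.array(p).astype(int)],True,(0,255,0),1)
cv2.imwrite('pics/w0.png',b);print([(r['position'],r['p']) for r in models.find_in('wrist','lever_tab')])
E
```

```text
time_s: 3.4
tcp_pos: [0.3382, 0.4316, 0.2346]
eef_rot: [-180.0, 0.0, -75.6]
contact_force: [-0.2, 0.3, 0.6]
gripper_width: 0.0006
gripper_force: 0.0
time_s: 4.4
tcp_pos: [0.402, 0.2671, 0.2347]
eef_rot: [-180.0, 0.0, -75.7]
contact_force: [0.5, 0.4, -0.2]
gripper_width: 0.0005
gripper_force: 0.0
[0.51970893 0.05861134] 14.517783369686871 [ 1.5  2.6  6.3 -3.7 -3.1 -2.8 -4.7  3.9]
panel tcp mm [-61.6 231.3 234.7] rot [-180.     0.   -75.7] F [ 0.5  0.4 -0.2] w 0.0005 t 4.4
rows to go [11.85 -1.51  1.39]
[0.51970893 0.05861134] 14.517783369686871 [ 1.5  2.6  6.3 -3.7 -3.1 -2.8 -4.7  3.9]
[array([237.67852958,  27.46727602]), array([199.20435196,  27.57760203]), array([199.90963528,  41.45917963]), array([237.95645241,  41.35078639])]
[([219.1, 24.9], 0.63)]
```

View pics/w0.png

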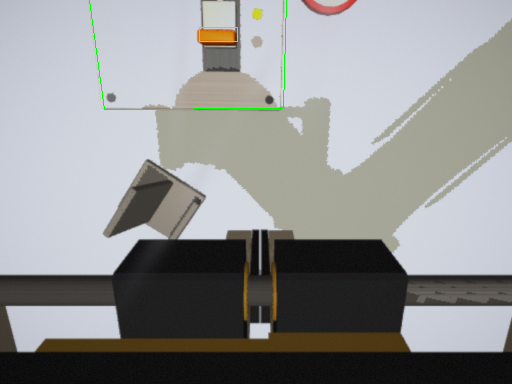

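The wrist view shows the model outline lying on the panel end at row 108 and on the orange tab at (218,35), so the pose holds. I go on to above the flap.

```bash
python3 -m handwheel '[{"grip":1,"travel":[1,-0.13,0],"spin":0},{"grip":1,"travel":[1,-0.13,0],"spin":0},{"grip":1,"travel":[1,-0.13,0],"spin":0},{"grip":1,"travel":[1,-0.13,0],"spin":0},{"grip":1,"travel":[1,-0.13,0],"spin":0},{"grip":1,"travel":[1,-0.13,0],"spin":0},{"grip":1,"travel":[1,-0.13,0],"spin":0},{"grip":1,"travel":[1,-0.13,0],"spin":0}]'
python3 -m handwheel '[{"grip":1,"travel":[1,-0.13,0.4],"spin":0},{"grip":1,"travel":[1,-0.13,0.5],"spin":0},{"grip":1,"travel":[1,-0.13,0.5],"spin":0},{"grip":1,"travel":[0.5,0,0],"spin":0},{"grip":1,"travel":[0,0,0],"spin":0},{"grip":1,"travel":[0,0,0],"spin":0}]'
python3 go.py -25 -65 130
```

```text
time_s: 5.5
tcp_pos: [0.4769, 0.0816, 0.2345]
eef_rot: [-180.0, 0.0, -75.5]
contact_force: [0.4, -0.5, -1.1]
gripper_width: 0.0007
gripper_force: 0.0
time_s: 6.25
tcp_pos: [0.508, 0.0001, 0.2001]
eef_rot: [-179.9, 0.0, -75.6]
contact_force: [-0.6, 1.4, -0.7]
gripper_width: 0.0008
gripper_force: 0.0
[0.51970893 0.05861134] 14.517783369686871 [ 1.5  2.6  6.3 -3.7 -3.1 -2.8 -4.7  3.9]
panel tcp mm [-26.  -53.7 200.1] rot [-179.9    0.   -75.6] F [-0.6  1.4 -0.7] w 0.0008 t 6.25
rows to go [ 0.45 -0.04  2.8 ]
```

```bash
python3 -m handwheel '[{"grip":1,"travel":[0.45,0,1],"spin":0},{"grip":1,"travel":[0,0,1],"spin":0},{"grip":1,"travel":[0,0,0.8],"spin":0},{"grip":1,"travel":[0,0,0.5],"spin":0},{"grip":1,"travel":[0,0,0.5],"spin":0},{"grip":1,"travel":[0,0,0.5],"spin":0},{"grip":1,"travel":[0,0,0.5],"spin":0},{"grip":1,"travel":[0,0,0],"spin":0}]'
python3 go.py -25 -65 63
```

```text
time_s: 7.25
tcp_pos: [0.5101, -0.0116, 0.0786]
eef_rot: [179.9, -0.0, -75.6]
contact_force: [0.5, 0.9, 0.1]
gripper_width: 0.0003
gripper_force: 0.0
[0.51970893 0.05861134] 14.517783369686871 [ 1.5  2.6  6.3 -3.7 -3.1 -2.8 -4.7  3.9]
panel tcp mm [-26.9 -65.6  78.6] rot [179.9  -0.  -75.6] F [0.5 0.9 0.1] w 0.0003 t 7.25
rows to go [-0.02 -0.08  0.62]
```

```bash
python3 -m handwheel '[{"grip":1,"travel":[0,0,0.3],"spin":0},{"grip":1,"travel":[0,0,0.2],"spin":0},{"grip":1,"travel":[0,0,0.1],"spin":0},{"grip":1,"travel":[0,0,0],"spin":0}]'
python3 -m handwheel '[{"grip":1,"travel":[0,0,0.06],"spin":0},{"grip":1,"travel":[0,0,0],"spin":0}]'
python3 go.py -25 -65 63
```

```text
time_s: 7.75
tcp_pos: [0.5106, -0.0115, 0.0644]
eef_rot: [180.0, 0.0, -75.6]
contact_force: [-0.5, 0.7, 0.1]
gripper_width: 0.0006
gripper_force: 0.0
time_s: 8.0
tcp_pos: [0.5107, -0.0114, 0.0633]
eef_rot: [-180.0, -0.0, -75.6]
contact_force: [0.1, 0.3, 2.6]
gripper_width: 0.0003
gripper_force: 1.5
[0.51970893 0.05861134] 14.517783369686871 [ 1.5  2.6  6.3 -3.7 -3.1 -2.8 -4.7  3.9]
panel tcp mm [-26.2 -65.5  63.3] rot [-180.    -0.   -75.6] F [0.1 0.3 2.6] w 0.0003 t 8.0
rows to go [-0.02 -0.05  0.01]
```

```bash
python3 -m handwheel '[{"grip":1,"travel":[0,0,0.06],"spin":0},{"grip":1,"travel":[0,0,0],"spin":0}]'
python3 -m handwheel '[{"grip":1,"travel":[0,0,0.04],"spin":0},{"grip":1,"travel":[0,0,0],"spin":0},{"grip":1,"travel":[0,0,0],"spin":0}]'
python3 go.py -25 -65 63
```

```text
time_s: 8.25
tcp_pos: [0.5108, -0.0114, 0.0631]
eef_rot: [-180.0, -0.0, -75.5]
contact_force: [-6.6, 0.5, 18.5]
gripper_width: 0.0007
gripper_force: 9.4
time_s: 8.62
tcp_pos: [0.5108, -0.0114, 0.063]
eef_rot: [-179.9, -0.0, -75.5]
contact_force: [-11.5, 0.7, 27.6]
gripper_width: 0.0003
gripper_force: 14.4
[0.51970893 0.05861134] 14.517783369686871 [ 1.5  2.6  6.3 -3.7 -3.1 -2.8 -4.7  3.9]
panel tcp mm [-26.2 -65.6  63. ] rot [-179.9   -0.   -75.5] F [-11.5   0.7  27.6] w 0.0003 t 8.625
rows to go [-0.02 -0.05 -0.  ]
```

The flap is on its stop: the tip is at 55.0 mm and the force climbs steeply. I rise and go behind the tab.

```bash
python3 -m handwheel '[{"grip":1,"travel":[0,0,-1],"spin":0},{"grip":1,"travel":[0,0,-1],"spin":0},{"grip":1,"travel":[0,0,-1],"spin":0},{"grip":1,"travel":[0,0,-1],"spin":0},{"grip":1,"travel":[-1,0,0],"spin":0},{"grip":1,"travel":[-1,0,0],"spin":0},{"grip":1,"travel":[-1,0,0],"spin":0},{"grip":1,"travel":[-1,0,0],"spin":0}]'
python3 -m handwheel '[{"grip":1,"travel":[-1,0,0],"spin":0},{"grip":1,"travel":[-1,0,0],"spin":0},{"grip":1,"travel":[-1,0,0],"spin":0},{"grip":1,"travel":[-1,0,0],"spin":0},{"grip":1,"travel":[-0.6,0,0],"spin":0},{"grip":1,"travel":[0,0,0],"spin":0},{"grip":1,"travel":[0,0,0],"spin":0}]'
python3 go.py -30 148 82
python3 - <<'E'
from fit import *
im=viewer.capture('top');x0,y0=150,115
im=cv2.cvtColor(viewer.capture('scene'),cv2.COLOR_RGB2BGR)[130:270,160:360]
cv2.imwrite('pics/s2.png',cv2.resize(im,None,fx=4,fy=4,interpolation=cv2.INTER_CUBIC))
E
```

```text
time_s: 9.62
tcp_pos: [0.4854, 0.0861, 0.1605]
eef_rot: [-180.0, 0.0, -75.6]
contact_force: [0.3, -0.2, -0.4]
gripper_width: 0.0004
gripper_force: 0.0
time_s: 10.5
tcp_pos: [0.457, 0.1963, 0.1604]
eef_rot: [180.0, -0.0, -75.6]
contact_force: [-0.1, -0.6, -0.3]
gripper_width: 0.0001
gripper_force: 0.0
[0.51970893 0.05861134] 14.517783369686871 [ 1.5  2.6  6.3 -3.7 -3.1 -2.8 -4.7  3.9]
panel tcp mm [-26.2 149.1 160.4] rot [180.   -0.  -75.6] F [-0.1 -0.6 -0.3] w 0.0001 t 10.5
rows to go [0.04 0.15 3.14]
[0.51970893 0.05861134] 14.517783369686871 [ 1.5  2.6  6.3 -3.7 -3.1 -2.8 -4.7  3.9]
```

View pics/s2.png

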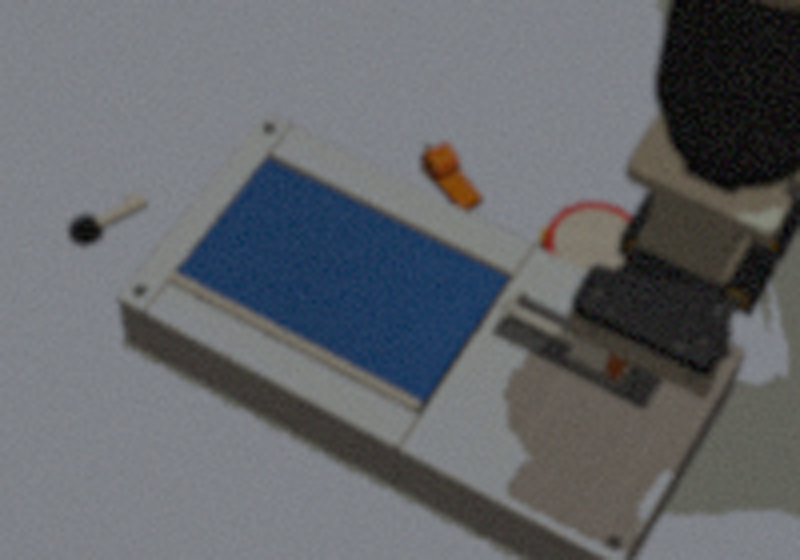

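The flap lies flush in its opening, with its corners near (270,155), (510,272) and (420,408). I descend behind the tab and approach it.

```bash
python3 -m handwheel '[{"grip":1,"travel":[0,0.15,1],"spin":0},{"grip":1,"travel":[0,0,1],"spin":0},{"grip":1,"travel":[0,0,0.8],"spin":0},{"grip":1,"travel":[0,0,0.3],"spin":0},{"grip":1,"travel":[0,0,0],"spin":0}]'
python3 -m handwheel '[{"grip":1,"travel":[0.4,0,0],"spin":0},{"grip":1,"travel":[0.2,0,0],"spin":0},{"grip":1,"travel":[0.2,0,0],"spin":0},{"grip":1,"travel":[0,0,0],"spin":0}]'
python3 go.py -30 85 82
```

```text
time_s: 11.22
tcp_pos: [0.4535, 0.1954, 0.083]
eef_rot: [180.0, -0.0, -75.6]
contact_force: [-0.2, -0.1, -0.1]
gripper_width: 0.0006
gripper_force: 0.0
time_s: 11.72
tcp_pos: [0.4587, 0.1766, 0.0836]
eef_rot: [-179.9, 0.1, -75.6]
contact_force: [-2.0, 3.2, 1.9]
gripper_width: 0.0008
gripper_force: 1.7
[0.51970893 0.05861134] 14.517783369686871 [ 1.5  2.6  6.3 -3.7 -3.1 -2.8 -4.7  3.9]
panel tcp mm [-29.4 129.5  83.6] rot [-1.799e+02  1.000e-01 -7.560e+01] F [-2.   3.2  1.9] w 0.0008 t 11.725
rows to go [1.78 0.02 0.06]
```

```bash
python3 -m handwheel '[{"grip":1,"travel":[0.3,0,0],"spin":0},{"grip":1,"travel":[0.3,0,0],"spin":0},{"grip":1,"travel":[0.3,0,0],"spin":0},{"grip":1,"travel":[0.3,0,0],"spin":0},{"grip":1,"travel":[0.3,0,0],"spin":0},{"grip":1,"travel":[0.2,0,0],"spin":0},{"grip":1,"travel":[0,0,0],"spin":0}]'
python3 go.py -30 84 82
python3 -m handwheel '[{"grip":1,"travel":[0.1,0,0],"spin":0},{"grip":1,"travel":[0,0,0],"spin":0},{"grip":1,"travel":[0,0,0],"spin":0}]'
python3 go.py -30 84 82
```

```text
time_s: 12.6
tcp_pos: [0.4689, 0.1355, 0.083]
eef_rot: [-180.0, 0.1, -75.6]
contact_force: [-4.2, 4.9, 0.6]
gripper_width: 0.0003
gripper_force: 2.6
[0.51970893 0.05861134] 14.517783369686871 [ 1.5  2.6  6.3 -3.7 -3.1 -2.8 -4.7  3.9]
panel tcp mm [-30.   87.2  83. ] rot [-1.80e+02  1.00e-01 -7.56e+01] F [-4.2  4.9  0.6] w 0.0003 t 12.6
rows to go [0.13 0.   0.04]
time_s: 12.98
tcp_pos: [0.4691, 0.1351, 0.083]
eef_rot: [-180.0, 0.2, -75.6]
contact_force: [-9.6, 16.5, 2.3]
gripper_width: 0.0001
gripper_force: 9.2
[0.51970893 0.05861134] 14.517783369686871 [ 1.5  2.6  6.3 -3.7 -3.1 -2.8 -4.7  3.9]
panel tcp mm [-29.8  86.8  83. ] rot [-180.     0.2  -75.6] F [-9.6 16.5  2.3] w 0.0001 t 12.975
rows to go [0.11 0.01 0.04]
```

The bolt is on a hard stop at about 44 mm of travel. I back off, rise and check the tab's position.

```bash
python3 -m handwheel '[{"grip":1,"travel":[-0.5,0,0],"spin":0},{"grip":1,"travel":[-0.7,0,0],"spin":0},{"grip":1,"travel":[0,0,-1],"spin":0},{"grip":1,"travel":[0,0,-1],"spin":0},{"grip":1,"travel":[0,0,-1],"spin":0},{"grip":1,"travel":[-1,0,-1],"spin":0},{"grip":1,"travel":[-1,0,0],"spin":0},{"grip":1,"travel":[-1,0,0],"spin":0}]'
python3 -m handwheel '[{"grip":1,"travel":[-1,0,0],"spin":0},{"grip":1,"travel":[-1,0,0],"spin":0},{"grip":1,"travel":[-1,0,0],"spin":0},{"grip":1,"travel":[-1,0,0],"spin":0},{"grip":1,"travel":[0,0,0],"spin":0},{"grip":1,"travel":[0,0,0],"spin":0}]'
python3 - <<'E'
from fit import *
im=cv2.cvtColor(viewer.capture('scene'),cv2.COLOR_RGB2BGR)[150:280,180:360]
im=cv2.convertScaleAbs(cv2.resize(im,None,fx=4,fy=4,interpolation=cv2.INTER_CUBIC),alpha=1.3)
for b,col in [(22.5,(0,255,255)),(45,(0,255,0))]:
    p=np.array([(proj('scene',P(x,y-b,94))-[180,150]+.5)*4 for x,y in [(-45,110),(-15,110),(-15,120),(-45,120)]]).astype(int);cv2.polylines(im,[p],True,col,1)
cv2.imwrite('pics/s3.png',im)
E
```

```text
time_s: 13.98
tcp_pos: [0.4432, 0.2357, 0.1835]
eef_rot: [-180.0, 0.0, -75.6]
contact_force: [-1.0, -0.2, -0.3]
gripper_width: 0.0004
gripper_force: 0.0
time_s: 14.72
tcp_pos: [0.4183, 0.3314, 0.1828]
eef_rot: [180.0, -0.0, -75.6]
contact_force: [-0.2, -0.2, -0.2]
gripper_width: 0.0006
gripper_force: 0.0
[0.51970893 0.05861134] 14.517783369686871 [ 1.5  2.6  6.3 -3.7 -3.1 -2.8 -4.7  3.9]
```

View pics/s3.png

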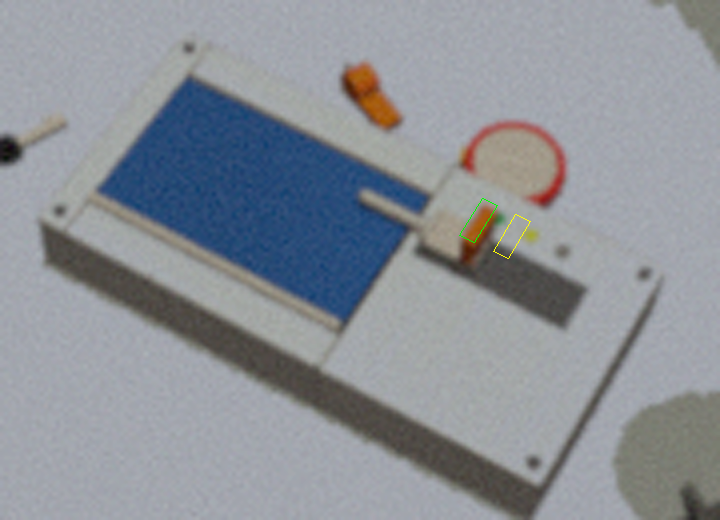

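The tab sits at the green dot, near (480,230) and on the second-stop outline. The rod reaches over the shut flap and the objects have not moved.

```bash
python3 -c "
from plant import close_job
print(close_job())"
```

```text
the job is handed in; nothing more can be done
None
```

The flap is shut flush and the bolt is at its second stop over it. The key, compact, whistle and stand look unmoved, and the job is handed in; no verdict came back from the judge.

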